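# Kitting feet and fittings at the upholstery bench

### The arm

A 6-joint arm with a two-finger parallel gripper is mounted at the origin on the work surface. World frame = base frame: x ahead of the robot, y to its left, z up, the work surface at z = 0. Lengths are in m, angles in rad, forces in N, time in s.
With the tool pointing down it reaches from about 0.35 to 0.85 m from the base axis. Payload 8.1 kg.
Tool frame: the origin (TCP) lies midway between the tips of the shut fingers; the grasp point (between the pads) lies 19 mm behind it; z points along the fingers, y is the line along which they close (so a half turn about z gives the same grasp; the last joint's range is limited). The gripper opens to 93 mm and grips with 3 to 60 N. Pads are 15 mm wide; open, the fingers measure 128 mm over their backs; the gripper's body (75 mm by 188 mm) begins 65 mm behind the grasp point.
Start: joints at [-0.085, 0.13, 1.488, -0, 1.523, -0.085], TCP at [0.6, 0, 0.219] pointing down, gripper open.
Joint ranges: [-2.96, 2.96], [-0.89, 2.26], [0.02, 2.5], [-1.34, 4.48], [0, 2.73], [-2.66, 2.66]. Speed limits (rad/s): [2.39, 2.39, 2.79, 3.14, 3.14, 3.14].

### API

Orientations are given as [roll, pitch, yaw] about the fixed x, y, z axes, in that order (R = Rz(yaw) Ry(pitch) Rx(roll)).
In Python, from cell import telemetry, vision, robot gives the robot as it stands. The module is installed in compiled form; this text tells all that it offers.
- The arm moves only by the tool servo_tool, never from a script. Its argument "series" is a list of rows, each a list of 5 numbers: the shift along the tool's x, y, z in mm, then the turn about the tool's z in rad, then the finger opening in mm, from 0 to 93. A call has 1 to 12 rows; each row is the pose to reach, as a shift and turn from the pose commanded when the call began, along the tool's axes at that moment; what a row does not reach only later rows make up. A row lasts 1/12 s, in which the tool goes at most 41.7 mm and 7.16 degrees, less where a joint would pass 70% of its speed; a pose out of reach is approached as far as the arm can. A call with a gripper value outside its range is refused whole. The fingers move at their own pace and stop on an object; the grip force is fixed at half the most. Time passes only in rows, so rows that repeat a pose let the fingers close. It gives the time, the measured TCP pose, the force, the opening and the grip force at its end, in the units of the state.
- telemetry.get_state(): the state, without advancing time (a new reading comes with each control period).
- vision.grab_frame(name): name is "scene" or "side" or "wrist"; returns a dict with "color" (384x512x3 uint8, blue, green, red), "range_z" (384x512 float32, m along the optical axis (not along the pixel's ray), 0 where there is no reading), "vfov" (degrees; the focal length in pixels is half the picture's height over the tangent of half this angle, whatever the lens; pixels are square), "cx", "cy" (the principal point, pixels), "D" ([k1, k2, p1, p2, k3] as OpenCV has them; the pictures are not rectified), "position" and "rotation" of the camera in the world; the wrist camera has in their place "T_tool_cam" (4x4, takes a point from camera to tool coordinates, whose origin is the TCP and whose axes are the flange's). Camera axes: x right, y down, z forward; pixel columns grow to the right and rows downward; lengths in m; the calibration is good to about 2 mm. A picture is of the moment at which its call begins: read the wrist's pose just before it.
- robot.sign_off(): hands the job in; it is judged then, once.
The state is a dict: "clock": time; "q": joint angles; "qd": joint speeds; "joint_torque": joint torques, N m; "tcp_pos": TCP position; "tcp_rot": TCP orientation; "contact_force": force on the tool from outside, world axes, zero at the start; "wrist_torque": the same for the moment, N m; "gripper_width": finger opening in m; "gripper_force": force on a finger pad.
Only numpy, scipy, OpenCV 4.12 (cv2) and the standard library are available. Lean on these libraries where they do the work, as an engineer would, in place of code of your own. Each camera call takes 0.05 s, during which the arm holds its last target. There are 200 camera calls.

### The job

Make up two kits from the stock on the bench, one thing to each pocket (either pocket will do), standing upright and let go: the pale beech foot and the black glide into the green tray, the brass knob and the red corner block into the blue tray. Load the steel stud plate into the chute for the next bench, lying flat on the slope with the stud facing up and the bare end leading downhill, so that it ends at the bottom against the stop with the stud end uphill. The dark foot belongs to no kit and stays out of the trays; the order is yours.

Things in the scene. Friction and masses are not known exactly. Their poses are not given: they have to be found in the camera images.
- beech_foot: Turned furniture foot of pale beech, standing upright: flange 46 mm across and 8 mm high at the bottom, above it a stem that narrows from 36 to 32 mm, 70 mm high in all; 50 g. Origin: centre of the underside, z up.
- dark_foot: Furniture foot of the same shape and sizes as beech_foot, but of dark brown wood, 60 g; belongs to no kit. Origin: centre of the underside, z up.
- glide: Black plastic bell-shaped glide, round, standing on its 42 mm wide base (6 mm high); above 12 mm it is a 34 mm cylinder, 34 mm high in all; 40 g. Origin: centre of the underside, z up.
- knob: Round brass cabinet knob, standing on its 36 mm flange; narrow 18 mm neck; the head, 32 mm across, has straight sides from 21 to 36 mm height (its top); 110 g. Origin: centre of the underside, z up.
- corner_block: Red plastic corner block with two dark screw holes on top, 40 mm (its x) by 26 mm (its y) by 34 mm high; 40 g. Origin: centre of the underside, z up.
- stud_plate: Flat steel plate 64 (its x) by 28 (its y) by 5 mm, lying flat, 100 g. A dark upright square stud, 14 by 14 mm, sides parallel to the plate's, reaches 30 mm above the underside; its axis is 18 mm from the plate's centre towards the plate's +x. The -x end is bare but for a flat black dot. Handle it by the stud. Origin: centre of the underside, z up.
- stud_top (a point): Centre of the top of the stud of stud_plate, at (18, 0, 30) mm in the plate's frame.
- green_tray: Green plastic kit tray, fixed to the table, 90 mm (its x) by 174 mm (its y), outer height 16 mm, walls and floor 4 mm thick. One divider across the middle makes two equal square pockets, 82 by 81 mm inside, centred at y = +42.5 and -42.5 mm. Origin: centre of the underside (pocket floors at z = 4 mm), z up.
- blue_tray: Blue plastic kit tray, fixed to the table; same sizes, pockets and origin as the green one.
- chute: Fixed gravity chute: slippery steel channel, yellow sides, grey 150 by 70 mm foot. Its floor rises at 20 degrees towards the chute's +x: 150 mm along the slope, 44 mm wide, sides 10 mm above it, 12 mm stop across the low end. Origin: centre of the foot's underside, z up; floor meets stop at (-68, 0, 22) mm, top end at (73, 0, 73) mm. A plate let go on it slides down to the stop by itself.
Not all that is in view belongs to the job. There is more than one size of the glide; the one meant has the size given above.

How it is judged:
At the end, for the whole second after the job is handed in: Foot and glide upright (0.15 rad) on the green tray's floor, one per pocket; knob and corner block likewise in the blue tray; dark foot in neither. Stud plate flat on the chute, stud up and uphill, within 11 mm of touching the stop and 0.37 rad of the channel. All at rest (under 20 mm/s) (x of beech_foot in the frame of green_tray between -0.041 and 0.041 m and y of beech_foot in the frame of green_tray between -0.083 and 0.083 m and z of beech_foot in the frame of green_tray between -0.002 and 0.01 m and angle between each of beech_foot, glide, knob, corner_block's own z axis and vertical below 0.15 rad and linear speed of each of beech_foot, glide, knob, corner_block, stud_plate below 0.02 m/s and x of glide in the frame of green_tray between -0.041 and 0.041 m and y of glide in the frame of green_tray between -0.083 and 0.083 m and z of glide in the frame of green_tray between -0.002 and 0.01 m and ((y of beech_foot in the frame of green_tray above 0 m and y of glide in the frame of green_tray below 0 m) or (y of beech_foot in the frame of green_tray below 0 m and y of glide in the frame of green_tray above 0 m)) and x of knob in the frame of blue_tray between -0.041 and 0.041 m and y of knob in the frame of blue_tray between -0.083 and 0.083 m and z of knob in the frame of blue_tray between -0.002 and 0.01 m and x of corner_block in the frame of blue_tray between -0.041 and 0.041 m and y of corner_block in the frame of blue_tray between -0.083 and 0.083 m and z of corner_block in the frame of blue_tray between -0.002 and 0.01 m and ((y of knob in the frame of blue_tray above 0 m and y of corner_block in the frame of blue_tray below 0 m) or (y of knob in the frame of blue_tray below 0 m and y of corner_block in the frame of blue_tray above 0 m)) and x of stud_plate in the frame of chute between -0.049 and -0.027 m and y of stud_plate in the frame of chute between -0.014 and 0.014 m and z of stud_plate in the frame of chute between 0.025 and 0.041 m and x of stud_top in the frame of chute between -0.043 and -0.02 m and angle between the x axis of stud_plate and the y axis of chute, either way round above 1.2 rad and angle between stud_plate's own z axis and vertical between 0.22 and 0.48 rad and not (x of dark_foot in the frame of green_tray between -0.045 and 0.045 m and y of dark_foot in the frame of green_tray between -0.087 and 0.087 m) and not (x of dark_foot in the frame of blue_tray between -0.045 and 0.045 m and y of dark_foot in the frame of blue_tray between -0.087 and 0.087 m)).
It also fails if it takes over 120 s, if anything falls off the work surface, if the arm or the gripper's body presses on something with over 40 N, if the wrist force passes 120 N, or if a joint passes its speed limit or range.

## Working session

There is one attempt and no reset: what is moved stays moved. The work goes in short steps, Python scripts to look and compute and a tool call to move; the robot and the scene stay as the last step left them, time stands still between calls to the robot, and variables do not carry over. Pictures are saved under pics/ and viewed, at most 14 in all, crops included, and the job is handed in when it is done.

Besides the shell and the picture viewer there is one more tool, called after "Emit:" as a command line: name --pt "numbers of a row" for each row, then --argument value for the rest. servo_tool: Moves the arm, as the interface text tells. Its arguments: {"type":"object","properties":{"series":{"type":"array","items":{"type":"array","items":{"type":"number"}}}},"required":["series"]}

```bash
mkdir -p pics && cat > h.py <<'E'
import numpy as np, cv2
from cell import telemetry, vision, robot
from scipy.spatial.transform import Rotation as R
def grab(name):
    s=telemetry.get_state(); f=vision.grab_frame(name)
    if name=="wrist":
        T=np.eye(4); T[:3,:3]=R.from_euler('xyz',s['tcp_rot']).as_matrix(); T[:3,3]=s['tcp_pos']
        T=T@np.array(f['T_tool_cam'])
    else:
        T=np.eye(4); T[:3,:3]=np.array(f['rotation']); T[:3,3]=f['position']
    f['T']=T; h=f['color'].shape[0]; fl=h/2/np.tan(np.radians(f['vfov'])/2)
    f['K']=np.array([[fl,0,f['cx']],[0,fl,f['cy']],[0,0,1]]); return f
def cloud(f):
    h,w=f['range_z'].shape; v,u=np.mgrid[:h,:w]
    p=cv2.undistortPoints(np.stack([u,v],-1).reshape(-1,1,2).astype(float),f['K'],np.array(f['D'],float)).reshape(h,w,2)
    z=f['range_z'].astype(float); c=np.dstack([p*z[...,None],z])
    P=c@f['T'][:3,:3].T+f['T'][:3,3]; P[z==0]=np.nan; return P
E
python3 - <<'E'
from h import *
print(telemetry.get_state())
for n in("scene","side","wrist"):
    f=grab(n); P=cloud(f); np.savez(f'{n}0.npz',P=P,c=f['color'])
    print(n,f['T'].round(3).tolist(),f['K'][0,0],f['D'])
    cv2.imwrite(f'pics/{n}0.png',cv2.resize(f['color'],(800,600)))
E
```

```text
{'clock': 0.0, 'q': array([-8.54446949e-02,  1.31174769e-01,  1.48925597e+00,  1.36215888e-05,
        1.52298196e+00, -8.53942980e-02]), 'qd': array([ 0.0008985 ,  0.00164924, -0.00019258, -0.00038301, -0.00039962,
        0.00090293]), 'joint_torque': array([-1.61290725e-03, -5.59853125e+01, -4.91755986e+01,  7.67333270e-02,
        3.59135563e-02, -2.97389461e-04]), 'tcp_pos': array([5.99444130e-01, 4.82919511e-05, 2.17592112e-01]), 'tcp_rot': array([-3.13978039e+00, -1.68788419e-04,  1.57074511e+00]), 'contact_force': array([-0.36092836,  0.10002645, -0.13433149]), 'wrist_torque': array([ 0.02430788,  0.04654535, -0.0212088 ]), 'gripper_force': 0.0, 'gripper_width': 0.09318431936388742}
scene [[-2.576, 0.002, 2.56, 0.748], [-2.576, 0.002, 2.56, 0.404], [-2.576, 0.002, 2.56, 0.777], [0.0, 0.0, 0.0, 1.0]] 395.95069940714757 [0.03388546 0.         0.         0.         0.        ]
side [[-2.417, -0.011, -0.583, 0.216], [-2.417, -0.011, -0.583, -0.43], [-2.417, -0.011, -0.583, 0.664], [0.0, 0.0, 0.0, 1.0]] 362.24270635711724 [-0.04563305  0.          0.          0.          0.        ]
wrist [[1.0, 0.0, -0.001, 0.598], [-0.0, -0.97, -0.242, 0.066], [-0.001, 0.242, -0.97, 0.384], [0.0, 0.0, 0.0, 1.0]] 308.4373336063547 [-0.06368854  0.          0.          0.          0.        ]
```

```bash
sed -i "s/np.array(f\['rotation'\])/R.from_euler('xyz',f['rotation']).as_matrix()/" h.py
python3 - <<'E'
from h import *
for n in("scene","side"):
    f=grab(n); P=cloud(f); np.savez(f'{n}0.npz',P=P,c=f['color'])
    print(n,f['T'].round(3).tolist(), np.nanmedian(P[...,2]), [P[v,u].round(3).tolist() for v,u in((200,200),(300,300),(300,100))])
E
```

```text
scene [[-0.836, 0.465, -0.293, 0.748], [0.549, 0.705, -0.449, 0.404], [-0.002, -0.536, -0.844, 0.777], [0.0, 0.0, 0.0, 1.0]] 0.0009284537895339895 [[0.59, -0.058, 0.006], [0.537, 0.25, -0.0], [0.867, 0.032, -0.0]]
side [[0.835, -0.406, 0.372, 0.216], [-0.55, -0.629, 0.549, -0.43], [0.011, -0.663, -0.749, 0.664], [0.0, 0.0, 0.0, 1.0]] 0.0007628535433533701 [[0.417, 0.107, 0.001], [0.462, -0.224, 0.0], [0.135, -0.012, -0.001]]
```

View pics/scene0.png

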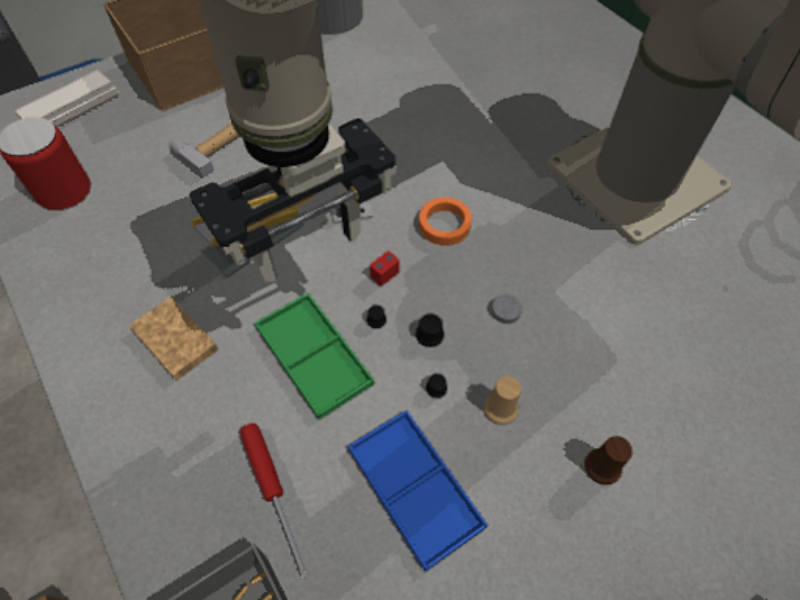

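View pics/side0.png

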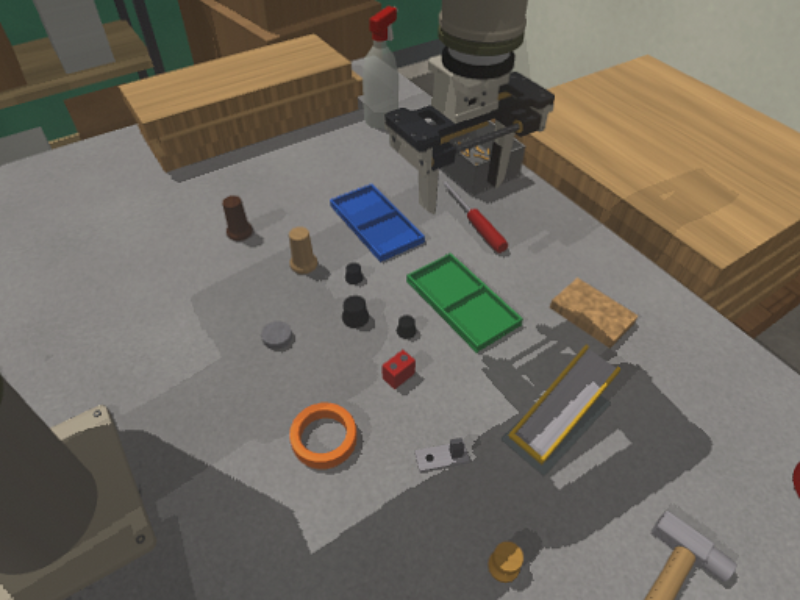

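```bash
python3 - <<'E'
from h import *
S=np.load('side0.npz');C=np.load('scene0.npz')
pix={'blue':(377,222),'green':(465,302),'chute':(560,420),'plate':(435,459),'stud':(457,447),'knob':(508,555),'block':(399,362),'gl_big':(355,310),'gl2':(354,272),'gl3':(406,326),'beech':(300,240),'dark':(234,208)}
for i,(n,D) in enumerate((('side',S),('scene',C))):
    P=D['P'];z=P[...,2];m=((z>.004)&(z<.09)).astype(np.uint8)
    # split on depth edges via label in image
    k,l,st,_=cv2.connectedComponentsWithStats(m,connectivity=4)
    for j in range(1,k):
        if st[j,4]<40 or st[j,4]>20000: continue
        q=P[l==j]; c=D['c'][l==j].mean(0).astype(int)
        if not(0.2<q[:,0].mean()<.95 and abs(q[:,1].mean())<.55): continue
        h=np.percentile(q[:,2],98); t=q[q[:,2]>h-.004]
        r=cv2.minAreaRect((t[:,:2]*1000).astype(np.float32))
        print(n,'uv',(st[j,:2]+st[j,2:4]/2)*800/512//1,'n',st[j,4],'ext',(q[:,:2].min(0)*1000).astype(int),(q[:,:2].max(0)*1000).astype(int),'h',int(h*1000),'top',[np.round(x).tolist() for x in r[:2]],round(r[2]),'bgr',c)
E
```

```text
side uv [471. 132.] n 149 ext [860 287] [917 359] h 68 top [[915.0, 297.0], [19.0, 4.0]] 87 bgr [61 64 65]
side uv [514. 160.] n 215 ext [876 197] [920 231] h 70 top [[907.0, 207.0], [47.0, 24.0]] 41 bgr [60 63 66]
side uv [467. 167.] n 636 ext [794 197] [918 326] h 69 top [[805.0, 219.0], [31.0, 60.0]] 35 bgr [60 65 68]
side uv [376. 221.] n 1498 ext [561 144] [662 339] h 18 top [[607.0, 233.0], [178.0, 92.0]] 90 bgr [133  74  46]
side uv [475. 217.] n 360 ext [733  51] [780 248] h 27 top [[751.0, 102.0], [102.0, 19.0]] 84 bgr [ 53  55 119]
side uv [236. 217.] n 368 ext [372 317] [413 356] h 71 top [[394.0, 340.0], [29.0, 33.0]] 13 bgr [42 48 60]
side uv [303. 250.] n 418 ext [430 186] [477 227] h 72 top [[453.0, 208.0], [31.0, 29.0]] 67 bgr [ 64  86 103]
side uv [464. 302.] n 2040 ext [573 -88] [677  89] h 18 top [[622.0, 1.0], [92.0, 176.0]] 2 bgr [ 64 113  50]
side uv [353. 272.] n 126 ext [493 122] [520 157] h 27 top [[507.0, 139.0], [23.0, 22.0]] 37 bgr [47 45 46]
side uv [593. 312.] n 1235 ext [ 731 -188] [832 -69] h 21 top [[775.0, -128.0], [73.0, 111.0]] 10 bgr [ 78 115 146]
[... 2892 characters left out ...]
], [22.0, 21.0]] 34 bgr [28 27 27]
scene uv [503. 400.] n 556 ext [434 186] [475 232] h 72 top [[453.0, 210.0], [31.0, 31.0]] 4 bgr [ 70  98 119]
scene uv [417. 489.] n 2058 ext [560 139] [653 318] h 17 top [[607.0, 232.0], [93.0, 174.0]] 0 bgr [136  70  38]
scene uv [273. 501.] n 841 ext [736  50] [773 250] h 26 top [[753.0, 102.0], [98.0, 19.0]] 82 bgr [ 48  49 117]
scene uv [608. 459.] n 658 ext [355 316] [418 363] h 72 top [[395.0, 340.0], [30.0, 31.0]] 80 bgr [23 32 49]
scene uv [413. 453.] n 41 ext [575 186] [598 201] h 7 top [[586.0, 193.0], [12.0, 24.0]] 80 bgr [145  72  37]
scene uv [228. 571.] n 1143 ext [798 199] [893 264] h 71 top [[832.0, 211.0], [53.0, 114.0]] 56 bgr [65 70 72]
```

```bash
python3 - <<'E'
from h import *
S=np.load('side0.npz');C=np.load('scene0.npz')
P=S['P'];c=S['c'].astype(int)
def sel(b): x0,x1,y0,y1=b; return (P[...,0]>x0)&(P[...,0]<x1)&(P[...,1]>y0)&(P[...,1]<y1)
m=sel((.51,.69,-.29,-.185))&(P[...,2]>.004)&(P[...,2]<.1)
q=P[m];col=c[m]
y=(col[:,2]-col[:,0]>30)   # yellow
print('yellow',y.sum()); 
from numpy.linalg import lstsq
g=q[~y]; 
# ransac plane with slope 20deg
best=0;rng=np.random.default_rng(0)
for _ in range(2000):
    a=g[rng.choice(len(g),3,False)];n=np.cross(a[1]-a[0],a[2]-a[0]);n/=np.linalg.norm(n)+1e-12
    if n[2]<0:n=-n
    if not .9<n[2]<.97: continue
    i=abs((g-a[0])@n)<.002
    if i.sum()>best:best=i.sum();bi=i
f=g[bi];A=np.c_[f[:,:2],np.ones(len(f))];s=lstsq(A,f[:,2],rcond=None)[0]
print('floor n',best,'slope',np.degrees(np.arctan(np.hypot(*s[:2]))),'uphill yaw',np.degrees(np.arctan2(s[1],s[0])),s)
r=cv2.minAreaRect((f[:,:2]*1000).astype(np.float32));print('floor rect',r)
r=cv2.minAreaRect((q[y][:,:2]*1000).astype(np.float32));print('yellow rect',r)
low=q[q[:,2]<.012];r=cv2.minAreaRect((q[:,:2]*1000).astype(np.float32));print('all rect',r)
for nm,b,z0,z1 in(('plate',(.395,.49,-.23,-.155),.003,.009),('stud',(.395,.49,-.23,-.155),.027,.034),('block',(.43,.5,-.085,-.035),.032,.04)):
  for D in (S,C):
    P=D['P'];m=sel(b)&(P[...,2]>z0)&(P[...,2]<z1)
    print(nm,[np.round(v,1) for v in cv2.minAreaRect((P[m][:,:2]*1000).astype(np.float32))],P[m][:,:2].mean(0),m.sum())
E
```

```text
yellow 595
floor n 1408 slope 20.1824062973725 uphill yaw 10.8200008218179 [ 0.36104485  0.06900362 -0.15331909]
floor rect ((599.5858154296875, -234.39112854003906), (148.92881774902344, 46.562530517578125), 12.564419746398926)
yellow rect ((595.7849731445312, -231.41102600097656), (149.0004425048828, 60.190093994140625), 10.255675315856934)
all rect ((599.5054931640625, -240.2119598388672), (153.16192626953125, 79.11547088623047), 10.527003288269043)
plate [array([ 446.5, -190.7]), array([83. , 68.4]), np.float64(8.8)] [ 0.43781599 -0.19136563] 386
plate [array([ 442.9, -192.6]), array([90.8, 52.4]), np.float64(6.8)] [ 0.43670934 -0.18889664] 109
stud [array([ 459.1, -198.6]), array([15.1, 14. ]), np.float64(68.1)] [ 0.45912912 -0.19889388] 57
stud [array([ 463.5, -195.8]), array([3.8, 2.4]), np.float64(59.6)] [ 0.46352963 -0.19580192] 4
block [array([463.4, -60.4]), array([40.3, 26.1]), np.float64(9.1)] [ 0.46281209 -0.06121368] 198
block [array([463.7, -60.5]), array([40.9, 26.1]), np.float64(12.6)] [ 0.46359841 -0.05996899] 152
```

Emit:
servo_tool --pt "63 -67 0 0 70" --pt "63 -133 0 0 70" --pt "63 -133 60 0 70" --pt "63 -133 120 0 70" --pt "63 -133 120 0 70" --pt "63 -133 120 0 70"

```text
clock: 0.75
tcp_pos: [0.4616, 0.0636, 0.093]
tcp_rot: [-3.134, 0.0, 1.572]
contact_force: [-1.3, -0.1, -0.7]
gripper_width: 0.0703
gripper_force: 0.0
```

Emit:
servo_tool --pt "0 0 40 0 70" --pt "0 0 75 0 70" --pt "0 0 83 0 70" --pt "0 0 83 0 70" --pt "0 0 83 0 25" --pt "0 0 83 0 25" --pt "0 0 83 0 25" --pt "0 0 83 0 25" --pt "0 0 83 0 25" --pt "0 0 83 0 25"

```text
clock: 1.58
tcp_pos: [0.4677, 0.063, 0.0165]
tcp_rot: [3.14, -0.0, 1.571]
contact_force: [0.7, -0.9, 1.3]
gripper_width: 0.0345
gripper_force: 0.2
```

Emit:
servo_tool --pt "0 0 0 0 25" --pt "0 0 0 0 25" --pt "0 0 -35 0 25" --pt "0 0 -60 0 25" --pt "-35 40 -60 0 25" --pt "-70 80 -60 0 25" --pt "-105 120 -60 0 25" --pt "-105 154 -60 0 25" --pt "-105 154 -60 0 25" --pt "-105 154 -60 0 25"

```text
clock: 2.42
tcp_pos: [0.6242, -0.0444, 0.0752]
tcp_rot: [3.14, 0.001, 1.569]
contact_force: [0.8, -0.5, -0.9]
gripper_width: 0.0334
gripper_force: 30.0
```

Emit:
servo_tool --pt "0 0 30 0 25" --pt "0 0 50 0 25" --pt "0 0 55 0 25" --pt "0 0 55 0 25" --pt "0 0 55 0 25"

```text
clock: 2.83
tcp_pos: [0.6201, -0.0415, 0.0204]
tcp_rot: [-3.14, -0.0, 1.571]
contact_force: [0.1, -1.8, -1.0]
gripper_width: 0.0331
gripper_force: 30.0
```

Emit:
servo_tool --pt "0 0 0 0 60" --pt "0 0 0 0 60" --pt "0 0 0 0 60" --pt "0 0 -35 0 60" --pt "0 0 -75 0 70" --pt "30 -20 -95 0 70" --pt "60 -40 -95 0 70" --pt "90 -60 -95 0 70" --pt "120 -80 -95 0 70" --pt "150 -100 -95 0 70" --pt "180 -120 -95 0 70" --pt "210 -140 -95 0 70"

```text
clock: 3.83
tcp_pos: [0.4799, 0.1692, 0.1161]
tcp_rot: [3.141, -0.0, 1.571]
contact_force: [-0.3, 0.3, 0.7]
gripper_width: 0.07
gripper_force: 0.0
```

Emit:
servo_tool --pt "30 -20 0 0 70" --pt "41 -28 0 0 70" --pt "41 -28 0 0 70" --pt "41 -28 0 0 70" --pt "41 -28 35 0 70" --pt "41 -28 73 0 70" --pt "41 -28 73 0 70" --pt "41 -28 73 0 70"

```text
clock: 4.5
tcp_pos: [0.4514, 0.2073, 0.0409]
tcp_rot: [-3.136, 0.002, 1.569]
contact_force: [0.1, 0.0, 0.9]
gripper_width: 0.0701
gripper_force: 0.0
```

Emit:
servo_tool --pt "0 1 0 0 70" --pt "0 1 0 0 25" --pt "0 1 0 0 25" --pt "0 1 0 0 25" --pt "0 1 0 0 25" --pt "0 1 0 0 25" --pt "0 1 0 0 25" --pt "0 1 0 0 25" --pt "0 1 -30 0 25" --pt "0 1 -60 0 25"

```text
clock: 5.33
tcp_pos: [0.4516, 0.2083, 0.1009]
tcp_rot: [-3.136, 0.002, 1.571]
contact_force: [0.0, -0.1, -0.3]
gripper_width: 0.0327
gripper_force: 30.0
```

Emit:
servo_tool --pt "-20 20 0 0 25" --pt "-45 46 0 0 25" --pt "-70 72 0 0 25" --pt "-95 98 0 0 25" --pt "-120 124 0 0 25" --pt "-145 150 0 0 25" --pt "-166 168 0 0 25" --pt "-166 168 0 0 25" --pt "-166 168 0 0 25" --pt "-166 168 30 0 25" --pt "-166 168 50 0 25" --pt "-166 168 55 0 25"

```text
clock: 6.33
tcp_pos: [0.62, 0.0439, 0.0453]
tcp_rot: [-3.138, -0.0, 1.572]
contact_force: [-12.9, 0.1, 26.7]
gripper_width: 0.0326
gripper_force: 30.4
```

Emit:
servo_tool --pt "0 0 0 0 25" --pt "0 0 0 0 25" --pt "0 0 0 0 25"

```text
clock: 6.58
tcp_pos: [0.6217, 0.0438, 0.048]
tcp_rot: [3.142, -0.0, 1.572]
contact_force: [0.5, -0.3, -0.8]
gripper_width: 0.0326
gripper_force: 30.0
```

Emit:
servo_tool --pt "0 0 1 0 25" --pt "0 0 2 0 25" --pt "0 0 2 0 25" --pt "0 0 2 0 70" --pt "0 0 2 0 70" --pt "0 0 2 0 70" --pt "0 0 2 0 70" --pt "0 0 -38 0 70" --pt "0 0 -70 0 70" --pt "-30 -25 -70 0 70" --pt "-60 -50 -70 0 70" --pt "-90 -75 -70 0 70"

```text
clock: 7.58
tcp_pos: [0.547, -0.0476, 0.1188]
tcp_rot: [3.139, 0.001, 1.572]
contact_force: [-0.1, -0.4, -0.4]
gripper_width: 0.07
gripper_force: 0.0
```

Emit:
servo_tool --pt "-14 -30 0 -0.1 70" --pt "-14 -60 0 -0.19 70" --pt "-14 -83 0 -0.19 70" --pt "-14 -83 35 -0.19 70" --pt "-14 -83 70 -0.19 70" --pt "-14 -83 98 -0.19 70" --pt "-14 -83 103 -0.19 70" --pt "-14 -83 103 -0.19 70" --pt "-14 -83 103 -0.19 70"

```text
clock: 8.33
tcp_pos: [0.4646, -0.0611, 0.0157]
tcp_rot: [3.141, 0.0, 1.761]
contact_force: [0.3, -0.2, 0.6]
gripper_width: 0.0703
gripper_force: 0.0
```

Emit:
servo_tool --pt "0 0 0 0 30" --pt "0 0 0 0 30" --pt "0 0 0 0 30" --pt "0 0 0 0 30" --pt "0 0 0 0 30" --pt "0 0 0 0 30" --pt "0 0 0 0 30" --pt "0 0 -35 0 30" --pt "0 0 -75 0 30" --pt "0 0 -90 0.19 30" --pt "0 0 -90 0.19 30" --pt "0 0 -90 0.19 30"

```text
clock: 9.33
tcp_pos: [0.4651, -0.0612, 0.1062]
tcp_rot: [3.139, 0.001, 1.568]
contact_force: [0.1, -0.2, -0.9]
gripper_width: 0.0398
gripper_force: 30.0
```

Emit:
servo_tool --pt "25 14 0 0 30" --pt "55 31 0 0 30" --pt "86 49 0 0 30" --pt "117 66 0 0 30" --pt "148 84 0 0 30" --pt "179 101 0 0 30" --pt "210 119 0 0 30" --pt "235 133 0 0 30" --pt "251 142 0 0 30" --pt "251 142 0 0 30" --pt "251 142 0 0 30" --pt "251 142 0 0 30"

```text
clock: 10.33
tcp_pos: [0.6049, 0.1893, 0.1032]
tcp_rot: [-3.139, 0.001, 1.572]
contact_force: [-0.8, -0.2, -0.3]
gripper_width: 0.0396
gripper_force: 30.0
```

Emit:
servo_tool --pt "0 0 35 0 30" --pt "0 0 65 0 30" --pt "0 0 80 0 30" --pt "0 0 84 0 30" --pt "0 0 84 0 30" --pt "0 0 84 0 30" --pt "0 0 84 0 30"

```text
clock: 10.92
tcp_pos: [0.6061, 0.1892, 0.0211]
tcp_rot: [3.141, 0.0, 1.57]
contact_force: [-1.0, 0.3, 0.7]
gripper_width: 0.0395
gripper_force: 30.0
```

Bottom is about 1 mm above the tray floor; release and head for the knob.

Emit:
servo_tool --pt "0 0 1 0 60" --pt "0 0 1 0 60" --pt "0 0 1 0 60" --pt "0 0 1 0 60" --pt "0 0 -35 0 70" --pt "0 0 -75 0 70" --pt "0 0 -110 0 70" --pt "-40 -14 -110 0 70" --pt "-80 -28 -110 0 70" --pt "-120 -42 -110 0 70" --pt "-160 -56 -110 0 70" --pt "-199 -70 -110 0 70"

```text
clock: 11.92
tcp_pos: [0.5361, -0.0079, 0.1309]
tcp_rot: [3.141, 0.0, 1.572]
contact_force: [0.4, -1.6, -0.7]
gripper_width: 0.0698
gripper_force: 0.0
```

Emit:
servo_tool --pt "-38 -14 0 0 70" --pt "-76 -28 0 0 70" --pt "-114 -42 0 0 70" --pt "-152 -56 0 0 70" --pt "-190 -70 0 0 70" --pt "-228 -84 0 0 70" --pt "-266 -98 0 0 70" --pt "-304 -106 0 0 70" --pt "-326 -114 0 0 70" --pt "-326 -114 0 0 70" --pt "-326 -114 0 0 70" --pt "-326 -114 0 0 70"

```text
clock: 12.92
tcp_pos: [0.423, -0.3319, 0.1306]
tcp_rot: [3.142, -0.001, 1.571]
contact_force: [-0.4, -0.0, 0.2]
gripper_width: 0.0698
gripper_force: 0.0
```

Emit:
servo_tool --pt "-4 -1 35 0 70" --pt "-4 -1 75 0 70" --pt "-4 -1 105 0 70" --pt "-4 -1 110 0 70" --pt "-4 -1 110 0 70" --pt "-4 -1 110 0 70" --pt "-4 -1 110 0 20" --pt "-4 -1 110 0 20" --pt "-4 -1 110 0 20" --pt "-4 -1 110 0 20" --pt "-4 -1 110 0 20" --pt "-4 -1 110 0 20"

```text
clock: 13.92
tcp_pos: [0.4221, -0.3368, 0.0211]
tcp_rot: [3.141, 0.0, 1.571]
contact_force: [0.5, 0.2, 0.2]
gripper_width: 0.0347
gripper_force: 0.5
```

Emit:
servo_tool --pt "0 0 0 0 20" --pt "0 0 0 0 20" --pt "0 0 -35 0 20" --pt "0 0 -75 0 20" --pt "0 0 -110 0 20" --pt "38 12 -110 0 20" --pt "76 24 -110 0 20" --pt "114 36 -110 0 20" --pt "152 48 -110 0 20" --pt "190 60 -110 0 20" --pt "228 72 -110 0 20" --pt "266 84 -110 0 20"

```text
clock: 14.92
tcp_pos: [0.5057, -0.0686, 0.1303]
tcp_rot: [-3.141, 0.0, 1.571]
contact_force: [1.2, -0.5, -1.8]
gripper_width: 0.031
gripper_force: 30.0
```

Emit:
servo_tool --pt "36 11 0 0 20" --pt "72 22 0 0 20" --pt "108 33 0 0 20" --pt "144 44 0 0 20" --pt "180 55 0 0 20" --pt "216 66 0 0 20" --pt "252 77 0 0 20" --pt "288 88 0 0 20" --pt "320 97 0 0 20" --pt "345 101 0 0 20" --pt "345 101 0 0 20" --pt "345 101 0 0 20"

```text
clock: 15.92
tcp_pos: [0.6062, 0.2756, 0.1295]
tcp_rot: [-3.14, 0.001, 1.573]
contact_force: [-0.3, -0.3, -1.0]
gripper_width: 0.0307
gripper_force: 30.0
```

Emit:
servo_tool --pt "0 0 0 0 20" --pt "0 0 35 0 20" --pt "0 0 70 0 20" --pt "0 0 95 0 20" --pt "0 0 104 0 20" --pt "0 0 104 0 20" --pt "0 0 104 0 20" --pt "0 0 104 0 20"

```text
clock: 16.58
tcp_pos: [0.6075, 0.2736, 0.0275]
tcp_rot: [3.141, -0.0, 1.57]
contact_force: [0.2, 0.7, -0.9]
gripper_width: 0.0308
gripper_force: 30.0
```

Emit:
servo_tool --pt "0 0 2 0 20" --pt "0 0 2 0 20" --pt "0 0 2 0 60" --pt "0 0 2 0 60" --pt "0 0 2 0 60" --pt "0 0 2 0 60" --pt "0 0 -35 0 60" --pt "0 0 -75 0 60" --pt "0 0 -115 0 60" --pt "-40 -12 -140 0 60" --pt "-80 -24 -140 0 60" --pt "-120 -36 -140 0 60"

```text
clock: 17.58
tcp_pos: [0.5741, 0.1605, 0.1701]
tcp_rot: [3.136, -0.001, 1.573]
contact_force: [0.0, -1.0, 0.2]
gripper_width: 0.06
gripper_force: 0.0
```

Emit:
servo_tool --pt "-38 -12 0 -0.12 60" --pt "-76 -24 0 -0.24 60" --pt "-114 -36 0 -0.36 60" --pt "-152 -48 0 -0.48 60" --pt "-190 -60 0 -0.6 60" --pt "-228 -72 0 -0.72 60" --pt "-266 -84 0 -0.84 60" --pt "-304 -96 0 -0.96 60" --pt "-330 -106 0 -1.08 60" --pt "-353 -112 0 -1.187 60" --pt "-353 -112 0 -1.187 60" --pt "-353 -112 0 -1.187 60"

```text
clock: 18.58
tcp_pos: [0.4602, -0.1941, 0.1669]
tcp_rot: [-3.141, 0.001, 2.757]
contact_force: [0.4, 1.1, -1.0]
gripper_width: 0.0598
gripper_force: 0.0
```

```bash
python3 - <<'E'
from h import *
S=telemetry.get_state(); print(S['tcp_pos'],S['tcp_rot'],S['q'])
ims=[]
for n in("side","wrist"):
    f=grab(n); P=cloud(f); np.savez(f'{n}1.npz',P=P,c=f['color']); ims.append(f['color'])
    for nm,b,z0,z1 in(('stud',(.43,.49,-.23,-.165),.026,.035),('glide',(.58,.66,-.085,0),.033,.042),('beech',(.58,.66,0,.085),.068,.08),('block',(.565,.65,.15,.23),.034,.042),('knob',(.565,.65,.235,.315),.036,.045)):
        m=(P[...,0]>b[0])&(P[...,0]<b[1])&(P[...,1]>b[2])&(P[...,1]<b[3])&(P[...,2]>z0)&(P[...,2]<z1)
        if m.sum()>8: print(n,nm,m.sum(),[np.round(v,1) for v in cv2.minAreaRect((P[m][:,:2]*1000).astype(np.float32))],np.median(P[m][:,2]).round(4))
cv2.imwrite('pics/c1.png',cv2.resize(np.hstack(ims),(800,300)))
E
```

```text
[ 0.46019022 -0.19411884  0.16685669] [-3.14146676e+00  5.19511564e-04  2.75661979e+00] [-5.01819428e-01 -1.14530440e-01  1.82949624e+00 -6.51475624e-05
  1.42609621e+00 -1.68763348e+00]
side stud 60 [array([ 458.9, -198.3]), array([15.4, 14.6]), np.float64(65.4)] 0.0301
side block 122 [array([604.4, 189.6]), array([28.9, 40.8]), np.float64(86.7)] 0.0391
side knob 82 [array([605.1, 273.2]), array([32.2, 29.7]), np.float64(13.8)] 0.0415
wrist stud 195 [array([ 458.7, -201.4]), array([13.2, 13.6]), np.float64(67.6)] 0.03
```

View pics/c1.png

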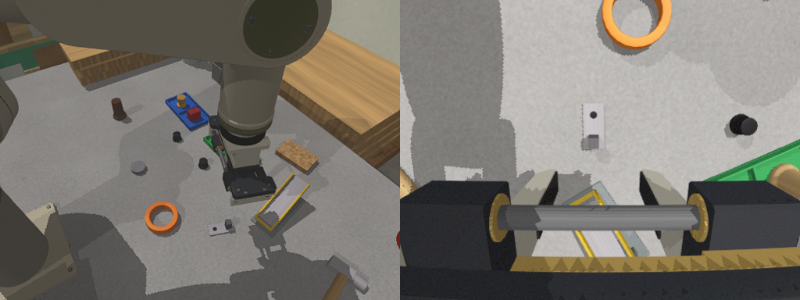

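Emit:
servo_tool --pt "-1 -5.5 40 0 40" --pt "-1 -5.5 80 0 40" --pt "-1 -5.5 115 0 40" --pt "-1 -5.5 145 0 40" --pt "-1 -5.5 153 0 40" --pt "-1 -5.5 153 0 40" --pt "-1 -5.5 153 0 40" --pt "-1 -5.5 153 0 8" --pt "-1 -5.5 153 0 8" --pt "-1 -5.5 153 0 8" --pt "-1 -5.5 153 0 8" --pt "-1 -5.5 153 0 8"

```text
clock: 19.68
tcp_pos: [0.4603, -0.1984, 0.0147]
tcp_rot: [-3.141, 0.002, 2.758]
contact_force: [-2.0, 1.0, 6.7]
gripper_width: 0.0136
gripper_force: 29.9
```

Emit:
servo_tool --pt "0 0 0 0 8" --pt "0 0 0 0 8" --pt "0 0 -30 0 8" --pt "0 0 -60 0 8" --pt "0 0 -95 0 8" --pt "0 0 -95 -0.12 8" --pt "0 0 -95 -0.24 8" --pt "0 0 -95 -0.36 8" --pt "0 0 -95 -0.48 8" --pt "0 0 -95 -0.571 8" --pt "0 0 -95 -0.571 8" --pt "0 0 -95 -0.571 8"

```text
clock: 20.68
tcp_pos: [0.4594, -0.1979, 0.1085]
tcp_rot: [3.141, -0.0, -2.958]
contact_force: [0.1, -0.6, -1.4]
gripper_width: 0.0136
gripper_force: 29.9
```

Emit:
servo_tool --pt "-25 -11 0 0 8" --pt "-55 -25 0 0 8" --pt "-88 -40 0 0 8" --pt "-115 -52 0 0 8" --pt "-134 -60 0 0 8" --pt "-134 -60 0 0 8" --pt "-134 -60 0 0 8" --pt "-134 -60 20 0 8" --pt "-134 -60 30 0 8" --pt "-134 -60 30 0 8" --pt "-134 -60 30 0 8" --pt "-134 -60 30 0 8"

```text
clock: 21.68
tcp_pos: [0.6021, -0.232, 0.0792]
tcp_rot: [-3.141, 0.0, -2.955]
contact_force: [0.2, -0.3, -0.9]
gripper_width: 0.0138
gripper_force: 29.9
```

```bash
python3 - <<'E'
from h import *
S=telemetry.get_state(); print(S['tcp_pos'],S['tcp_rot'],S['contact_force'])
f=grab("wrist"); a=f['color']; b=grab("side")['color'][190:330,270:456]
cv2.imwrite('pics/c2.png',np.hstack([cv2.resize(a,(400,300)),cv2.resize(b,(400,300))]))
E
```

```text
[ 0.60211966 -0.23198405  0.07919306] [-3.14145852e+00  1.23226892e-04 -2.95508019e+00] [ 0.17384828 -0.2894843  -0.85758479]
```

View pics/c2.png

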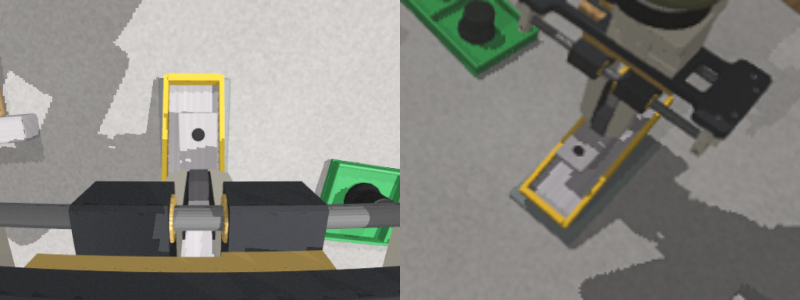

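Emit:
servo_tool --pt "0 0 5 0 8" --pt "0 0 9 0 8" --pt "0 0 11 0 8" --pt "0 0 12 0 8" --pt "0 0 12 0 8" --pt "0 0 12 0 8"

```text
clock: 22.28
tcp_pos: [0.6024, -0.2319, 0.0672]
tcp_rot: [3.142, -0.0, -2.954]
contact_force: [-3.9, 0.6, 5.8]
gripper_width: 0.0131
gripper_force: 30.0
```

Emit:
servo_tool --pt "0 0 1 0 8" --pt "0 0 2 0 8" --pt "0 0 2 0 8" --pt "0 0 2 0 8"

```text
clock: 22.62
tcp_pos: [0.6024, -0.232, 0.0668]
tcp_rot: [-3.141, -0.0, -2.954]
contact_force: [-9.8, 3.2, 17.0]
gripper_width: 0.0135
gripper_force: 30.0
```

Emit:
servo_tool --pt "0 0 -2 0 8" --pt "0 0 -2 0 36" --pt "0 0 -2 0 36" --pt "0 0 -2 0 36" --pt "0 0 -2 0 36" --pt "0 0 -2 0 36" --pt "0 0 -2 0 36" --pt "0 0 -2 0 36" --pt "0 0 -30 0 36" --pt "0 0 -60 0 36" --pt "0 0 -100 0 36" --pt "0 0 -130 0 36"

```text
clock: 23.62
tcp_pos: [0.6026, -0.232, 0.1972]
tcp_rot: [-3.141, 0.001, -2.954]
contact_force: [1.0, 0.1, 0.8]
gripper_width: 0.0359
gripper_force: 0.0
```

Emit:
servo_tool --pt "40 0 0 0 60" --pt "80 0 0 0 60" --pt "120 0 0 0 60" --pt "160 0 0 0 60" --pt "200 0 0 0 60" --pt "200 0 0 0 60" --pt "200 0 0 0 60"

```text
clock: 24.2
tcp_pos: [0.4045, -0.2696, 0.1947]
tcp_rot: [-3.141, 0.0, -2.957]
contact_force: [0.1, 0.6, -0.4]
gripper_width: 0.0602
gripper_force: 0.0
```

```bash
python3 - <<'E'
from h import *
a=grab("side"); b=grab("scene"); P=cloud(a)
for n,f in(('side',a),('scene',b)):
    P=cloud(f)
    c,s=np.cos(np.radians(10.7)),np.sin(np.radians(10.7)); d=P-[.597,-.2335,0]
    X=d[...,0]*c+d[...,1]*s; Y=-d[...,0]*s+d[...,1]*c; Z=P[...,2]
    m=(abs(X)<.08)&(abs(Y)<.016)&(Z-(.022+(X+.068)*.364)>.014)&(Z<.09)&(X>-.06)
    print(n,'stud',m.sum(),[ (q[m].min().round(4),q[m].max().round(4)) for q in(X,Y,Z)] if m.any() else 0)
    for nm,bx,z0,z1 in(('glide',(.58,.66,-.085,0),.033,.042),('beech',(.58,.66,0,.085),.068,.08),('block',(.565,.65,.15,.23),.034,.042),('knob',(.565,.65,.235,.315),.036,.045)):
        m=(P[...,0]>bx[0])&(P[...,0]<bx[1])&(P[...,1]>bx[2])&(P[...,1]<bx[3])&(Z>z0)&(Z<z1)
        if m.sum()>8: print(n,nm,m.sum(),[np.round(v,1) for v in cv2.minAreaRect((P[m][:,:2]*1000).astype(np.float32))],np.median(P[m][:,2]).round(4))
cv2.imwrite('pics/c3.png',np.hstack([cv2.resize(b['color'],(400,600)),cv2.resize(a['color'][190:330,300:430],(400,600))])[::1])
cv2.imwrite('pics/c3.png',np.hstack([cv2.resize(a['color'][90:330,200:456],(400,375)),cv2.resize(b['color'][90:330,100:356],(400,375))]))
E
```

```text
side stud 0 0
side beech 14 [array([610.8,  52.9]), array([20.7,  4.3]), np.float64(44.1)] 0.0743
side block 116 [array([604.2, 190.1]), array([39. , 26.3]), np.float64(0.9)] 0.0391
side knob 82 [array([604.8, 274.7]), array([30.1, 32.8]), np.float64(2.8)] 0.0417
scene stud 68 [(np.float64(-0.0338), np.float64(-0.0158)), (np.float64(-0.0089), np.float64(0.0078)), (np.float64(0.0516), np.float64(0.0705))]
scene glide 186 [array([618.6, -40.8]), array([32.3, 34.4]), np.float64(61.2)] 0.0383
scene beech 194 [array([620.8,  42.4]), array([30. , 31.4]), np.float64(24.5)] 0.0741
scene block 280 [array([605.2, 190.4]), array([25.6, 40.1]), np.float64(89.6)] 0.0379
scene knob 247 [array([605.8, 273.5]), array([31., 30.]), np.float64(9.4)] 0.0402
```

View pics/c3.png

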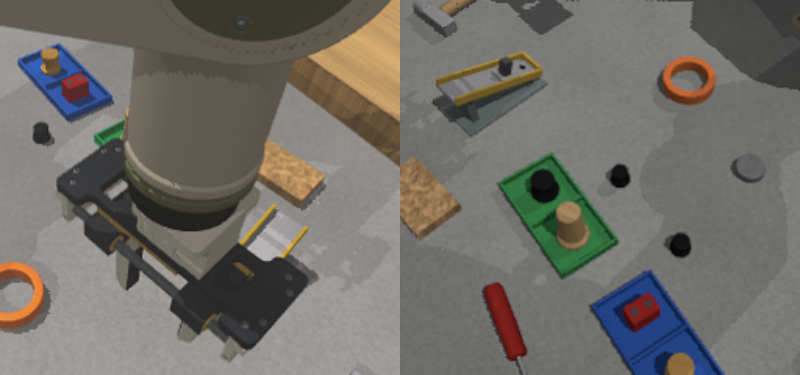

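```bash
python3 -c "
from cell import robot; print(robot.sign_off())"
```

```text
the job is handed in; nothing more can be done
None
```

I made up both kits, loaded the stud plate, and handed the job in. The last camera check showed all four kit parts upright in their own pockets, and the plate in the chute within a few mm of the stop with its stud uphill. I left the dark foot where it was. The hand-in call did not report a pass or fail.

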